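Lock the sample case with its bent pin

TASK

Fold the hasp leaf of the steel sample case flat down over the eye, then take the bent locking pin and feed its curved bar through the eye, from the side where the pin belongs, following the curve, until you feel its collar come up against the eye. Press it home there gently for a moment, with about 7 N (the eye must never take 12 N or more), then let go and leave the pin standing upright on the case; leave the tube rack, the dishes and the round canister where they are.

Things in the scene. Friction and masses are not known exactly. Their poses are not given: they have to be found in the camera images.
- case: Flat metal case fixed to the bench, 238 mm long (x -115 to +125 from the origin), 180 mm wide (y), flat top 70 mm up. Origin on the bench under the keeper, z up, x roughly away from the robot. The far part (x above 52 mm) is the darker lid that carries the hasp; the near part is a plain deck.
- keeper: Dark base plate 34 x 28 x 4 mm on the deck, carrying an upright steel ring, the eye. Origin on the deck (70 mm above the bench), axes as the case's. The eye lies in the x-z plane, its hole (13 mm) faces along y; ring wire 6 mm thick, top of the ring 36 mm above the deck. This pose is the base plate's only: see eye_nominal.
- eye_nominal (a point): Point fixed to the base plate, 23 mm above the deck: the mean place of the eye's centre. The eye itself is clamped up to 7 mm off it along y, unknown, and floats up to 4 mm either way along x (drag 1.2 N, the bar can push it along). Along y it sits on rubber that gives 1 mm per 10 N and springs back. Where the pin comes home must be felt.
- arc_nominal (a point): Point 50 mm from eye_nominal on the keeper's -x side, at the same height (empty space). The pin goes in from the keeper's -y side, tip towards +y, turning counter-clockwise seen from above about this point. Home, the block stands on the deck with its x axis -48 to -70 degrees from the keeper's x axis, the tip some 38 mm past the keeper.
- hasp (a joint): Hasp leaf angle (rad): 0 = flat on the case, positive = raised; starts at 0.45 to 0.9 and stays where left (friction 0.06 N m). Hinge along the case's y at case x = 82, z = 76 mm. Steel leaf 112 mm long towards -x, 38 mm wide, 3 mm thick; its 40 x 29 mm window goes over the eye, which stands up through it when the leaf is flat.
- hasp_press (a point): Point on the leaf's upper face, on its middle line, 37 mm from the hinge: a solid place to press it down. With the leaf flat it is at case x = 45 mm, 77.5 mm above the bench.
- pin: Bent pin, about 0.27 kg, standing loose: dark steel block 20 (x) x 28 (y) x 62 mm high; from its +y face an 8 mm round bar curves away level, 22 mm above the underside, counter-clockwise from above, radius 50 mm about pin_centre, up to 108 degrees from the block (last 11 degrees 6 mm thick). Origin: centre of the underside. Grip the block by its x faces, above the bar.
- pin_tip (a point): Centre of the bar's rounded tip, at (-65.5, 47.6, 22) mm in the pin's frame.
- pin_collar (a point): Centre of the front face of the flat round collar (18 mm across, 5 mm thick) on the bar, 54 degrees from the block, at (-20.6, 40.5, 22) mm in the pin's frame. Home, it rests on the ring some 3 to 5 mm before the eye's centre, so at keeper y from about -12 to +4 mm, depending on where the eye stands.
- pin_centre (a point): Centre of the bar's arc, at (-50, 0, 22) mm in the pin's frame (empty space).
- rack: Bystander: wire rack with capped test tubes, 75 x 110 mm, 104 mm high; origin under its centre. It and the pin stand on opposite sides of the case, either way round.
- dishes: Bystander: stack of three clear culture dishes, 90 mm across, 44 mm high; origin under its centre.
- canister: Bystander: round steel canister with knob, 118 mm across, 110 mm high; origin under its centre.

How it is judged:
By the outcome, as a careful person would: the job done as asked, in the order asked, and still so for the second after the job is handed in, with the robot touching nothing.
It also fails if it takes over 67 s, if anything falls off the work surface, if the arm or the gripper's body presses on something with over 40 N, if the wrist force passes 120 N, or if a joint passes its speed limit or range.

ROBOT

A 6-joint arm with a two-finger parallel gripper is mounted at the origin on the work surface. World frame = base frame: x ahead of the robot, y to its left, z up, the work surface at z = 0. Lengths are in m, angles in rad, forces in N, time in s.
With the tool pointing down it reaches from about 0.325 to 0.775 m from the base axis. Payload 5.5 kg.
Tool frame: the origin (TCP) lies between the finger pads; the fingertips stand 8 mm ahead of it and the grasp point (between the pads) lies 11 mm behind it; z points along the fingers, y is the line along which they close (so a half turn about z gives the same grasp; the last joint's range is limited). The gripper opens to 85 mm and grips with 20 to 120 N. Pads are 22 mm wide; open, the fingers measure 114 mm over their backs; the gripper's body (76 mm by 85 mm) begins 54 mm behind the grasp point. The pads swing forward as they close: fully open they stand 13 mm farther back than shut.
Start: joints at [1.243, 0.091, 1.231, -0, 1.82, -0.057], TCP at [0.161, 0.578, 0.239] pointing down, gripper open.
Joint ranges: [-2.87, 2.87], [-0.86, 2.18], [0.17, 2.46], [-1.51, 4.65], [0.06, 2.69], [-2.65, 2.65]. Speed limits (rad/s): [2.57, 2.57, 3.01, 3.14, 3.14, 3.14].

INTERFACE

Orientations are given as a 3x3 rotation matrix whose columns are the frame's x, y, z axes.
In Python, from rig import bot gives the robot as it stands. The module is installed in compiled form; this text tells all that it offers.
- The arm moves only by the tool apply_moves, never from a script. Its argument "steps" is a list of rows, each a list of 5 numbers: the finger opening in m, from 0 to 0.0854, then the shift along the tool's x, y, z in m, then the turn about the tool's z in units of 10 degrees (1.0 is 10 degrees). In form: [[gripper, tx, ty, tz, turn], ...]. A call has 1 to 5 rows; each row shifts and turns the commanded pose from where the row before left it, along the tool's axes as they then stand; what a row does not reach is not made up. A row lasts 1/8 s, in which the tool goes at most 62.5 mm and 10.7 degrees, less where a joint would pass 70% of its speed; a pose out of reach is approached as far as the arm can. A call with a gripper value outside its range is refused whole. The fingers move at their own pace and stop on an object; "newtons" is the grip in N (left out, the last holds). Time passes only in rows, so rows that do not move let the fingers close. It gives the time, the measured TCP pose, the force, the opening and the grip force at its end, in the units of the state.
- bot.read_state(): the state, without advancing time (a new reading comes with each control period).
- bot.capture(name): name is "side" or "top" or "wrist"; returns (picture, depth): 480x640x3 uint8, red, green, blue; 480x640 float32, m along the optical axis (not along the pixel's ray), 0 where there is no reading.
- bot.calibration(name): a dict with "intrinsics" (3x3 intrinsics, pixels), "k1" (the pictures are not rectified: a ray, as slopes to the right and down, at radius r is drawn at 1 + k1 r^2 times it, then the intrinsics apply), "rvec" (rotation vector, rad) and "tvec" (3), from world to camera coordinates, as OpenCV has them; the wrist camera has in their place "hand_eye" (4x4, takes a point from camera to tool coordinates, whose origin is the TCP and whose axes are the flange's). Camera axes: x right, y down, z forward; pixel columns grow to the right and rows downward; lengths in m; the calibration is good to about 2 mm. A picture is of the moment at which its call begins: read the wrist's pose just before it. calibration takes no time and is no camera call.
- bot.finish_job(): hands the job in; it is judged then, once.
Trained networks look in the newest picture that a camera, given by its name, has taken for a name from the list of things; names that differ only in an ending like _2 or _b are one class to them, and where a whole thing is asked for, a point or a joint stands for the part that bears it (a point fixed in the world has none). Each returns a list of dicts, best first, with "conf" (0 to 1); they miss things now and then, are a little off and sometimes report something else, mostly with a low value. They report only what shows in the picture. A call takes as long as a camera call.
- bot.recognise(query, camera): "bbox" ([centre column, centre row, width, height] in pixels, round what is visible of it).
The state is a dict: "time": time; "joints": joint angles; "qvel": joint speeds; "tau": joint torques, N m; "ee_pos": TCP position; "eef_rot": TCP orientation; "contact_force": force on the tool from outside, world axes, zero at the start; "moment": the same for the moment, N m; "opening": opening from 0.0 (shut) to 1.0 (fully open); "gripper_force": force on a finger pad.
Only numpy, scipy, OpenCV 4.12 (cv2) and the standard library are available. Lean on these libraries where they do the work, as an engineer would, in place of code of your own. Each camera call takes 0.05 s, during which the arm holds its last target. There are 200 camera calls.

## Working session

There is one attempt and no reset: what is moved stays moved. The work goes in short steps, Python scripts to look and compute and a tool call to move; the robot and the scene stay as the last step left them, time stands still between calls to the robot, and variables do not carry over. Pictures are saved under pics/ and viewed, at most 10 in all, crops included, and the job is handed in when it is done.

Besides the shell and the picture viewer there is one more tool, called after "Call:" as name(argument=value, ...), one argument or row to a line, values as JSON. apply_moves: Moves the arm, as the interface text tells. Its arguments: {"type":"object","properties":{"steps":{"type":"array","items":{"type":"array","items":{"type":"number"}}},"newtons":{"type":"number"}},"required":["steps"]}

```bash
mkdir -p pics; cat > h.py <<'E'
import numpy as np, cv2
from rig import bot
def cam(name, st=None):
    c=bot.calibration(name); K=np.array(c["intrinsics"]); k1=c["k1"]
    if "hand_eye" in c:
        st=st or bot.read_state(); H=np.array(c["hand_eye"]); R=np.array(st["eef_rot"])
        Rw=R@H[:3,:3]; t=R@H[:3,3]+np.array(st["ee_pos"])
    else:
        Rc=cv2.Rodrigues(np.array(c["rvec"],float))[0]; Rw=Rc.T; t=-Rc.T@np.array(c["tvec"],float).ravel()
    return K,k1,Rw,t
def rays(C,uv):
    K,k1,Rw,t=C
    p=cv2.undistortPoints(np.array(uv,float).reshape(-1,1,2),K,np.array([k1,0,0,0.]))[:,0]
    return np.c_[p,np.ones(len(p))]@Rw.T
def at_z(C,uv,z):
    d=rays(C,uv); return C[3]+d*((z-C[3][2])/d[:,2])[:,None]
def at_depth(C,uv,dep):
    return C[3]+rays(C,uv)*np.array(dep).reshape(-1,1)
def proj(C,P):
    K,k1,Rw,t=C
    q=(np.array(P,float).reshape(-1,3)-t)@Rw
    return cv2.projectPoints(q,np.zeros(3),np.zeros(3),K,np.array([k1,0,0,0.]))[0][:,0]
def cloud(C,dep):
    v,u=np.mgrid[:480,:640]; uv=np.c_[u.ravel(),v.ravel()]
    P=at_depth(C,uv,dep.ravel()).reshape(480,640,3); P[dep==0]=np.nan
    return P
def shot(name,fn=None):
    st=bot.read_state(); im,d=bot.capture(name)
    if fn: cv2.imwrite("pics/"+fn,im[:,:,::-1])
    return im,d,cam(name,st)
E
python3 - <<'E'
from h import *
for n in ("top","side"):
    im,d,C=shot(n,n+"0.png"); np.savez(n+"0.npz",im=im,d=d)
    print(n,C[3].round(3),C[2][:,2].round(2))
    for q in ("case","keeper","hasp","pin","pin_tip","rack","dishes","canister"):
        r=bot.recognise(q,n)
        for x in r[:2]:
            b=x["bbox"]; u,v=int(b[0]),int(b[1])
            print(q,round(x["conf"],2),np.round(b),at_depth(C,[[u,v]],[d[v,u]]).round(3))
E
```

```text
top [0.482 0.028 1.499] [ 0.06  0.01 -1.  ]
case 0.7 [346. 251.  86. 101.] [[ 0.536 -0.021  0.073]]
keeper 0.59 [350. 249.  13.   8.] [[ 0.54  -0.03   0.098]]
hasp 0.59 [349. 236.  14.  38.] [[ 0.57  -0.025  0.106]]
pin 0.5 [205. 272.  15.  24.] [[0.478 0.329 0.02 ]]
pin_tip 0.73 [202. 278.  20.  35.] [[0.466 0.337 0.004]]
rack 0.81 [459. 295.  52.  34.] [[ 0.433 -0.287  0.107]]
dishes 0.66 [307. 154.  35.  37.] [[0.773 0.076 0.041]]
canister 0.84 [395. 146.  49.  51.] [[ 0.784 -0.133  0.112]]
side [ 0.293 -0.611  0.714] [ 0.31  0.68 -0.67]
case 0.75 [300. 285. 153. 124.] [[ 0.517 -0.065  0.071]]
keeper 0.79 [293. 266.  23.  27.] [[ 0.522 -0.022  0.078]]
keeper 0.74 [212. 188.  43.  28.] [[0.472 0.385 0.001]]
hasp 0.89 [312. 250.  55.  26.] [[ 0.56  -0.027  0.11 ]]
pin 0.91 [215. 188.  42.  30.] [[ 0.478  0.388 -0.   ]]
pin_tip 0.74 [215. 190.  37.  25.] [[0.469 0.345 0.024]]
rack 0.75 [311. 429.  80. 102.] [[ 0.416 -0.337  0.103]]
rack 0.49 [212. 189.  38.  25.] [[ 0.47   0.39  -0.002]]
dishes 0.81 [381. 224.  40.  42.] [[0.758 0.05  0.041]]
dishes 0.55 [297. 268.  18.  24.] [[ 0.526 -0.031  0.079]]
canister 0.72 [449. 277.  62.  66.] [[ 0.769 -0.166  0.078]]
```

```bash
python3 - <<'E'
from h import *
t=cv2.imread("pics/top0.png"); s=cv2.imread("pics/side0.png")
a=cv2.resize(t[190:310,290:410],(400,400),interpolation=3); b=cv2.resize(t[240:310,170:240],(400,200*2),interpolation=3)[:200]
b=cv2.resize(t[245:305,170:240],(400,343))
c=cv2.resize(s[220:340,220:380],(400,257),interpolation=3)[:250]; d=cv2.resize(s[160:220,180:250],(400,250),interpolation=3)
m=np.zeros((600,800,3),np.uint8); m[:343,:400]=cv2.resize(a,(400,343)); m[:343,400:]=b; m[343:593,:400]=c[:250]; m[343:593,400:]=d
cv2.imwrite("pics/m0.png",m)
E
```

```text
(no output)
```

View pics/m0.png

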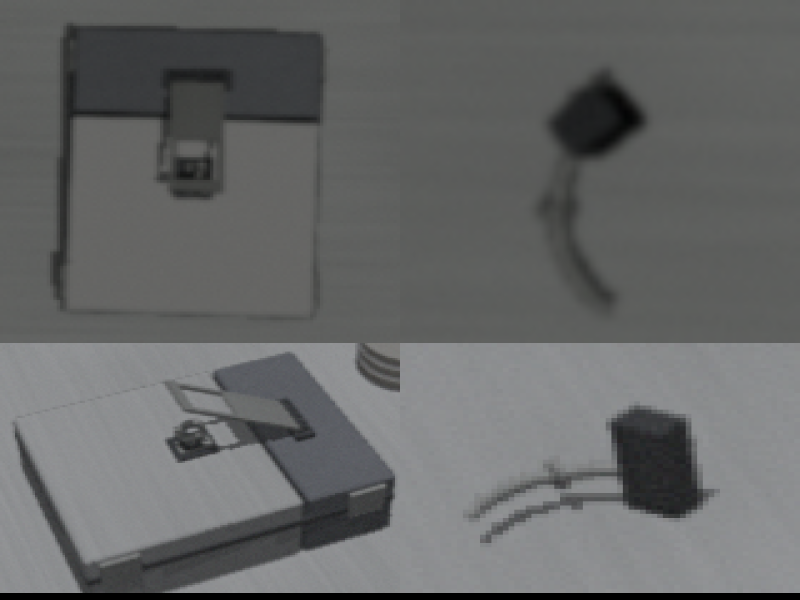

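```bash
python3 - <<'E'
from h import *
z=np.load("top0.npz"); C=cam("top"); P=cloud(C,z["d"]); 
print("table",np.nanmedian(P[300:400,100:180,2]))
m=(P[...,2]>.055)&(P[...,2]<.085)&(abs(P[...,0]-.53)<.2)&(abs(P[...,1]+.02)<.16)
m=cv2.morphologyEx(m.astype(np.uint8),cv2.MORPH_OPEN,np.ones((5,5)))
pts=P[m>0]; print(len(pts),np.median(pts[:,2]))
v,u=np.nonzero(m); 
Q=at_z(C,np.c_[u,v],.07)[:,:2]
r=cv2.minAreaRect((Q*1000).astype(np.float32)); print(r); print(cv2.boxPoints(r).round(1))
# lid boundary: print dark/bright line? pin block
im=z["im"].mean(2)
lid=(im<im[270:295,320:380].mean()*.8)&(m>0); print(im[200:290:2,325].round())
b=(P[...,2]>.045)&(abs(P[...,0]-.48)<.1)&(P[...,1]>.25)&(P[...,1]<.42)
print(np.nanmedian(P[b],0),b.sum())
r=cv2.minAreaRect((P[b][:,:2]*1000).astype(np.float32)); print(r)
lf=(P[...,2]>.085)&(abs(P[...,0]-.56)<.1)&(abs(P[...,1]+.03)<.05)
q=P[lf]; print(q.min(0),q.max(0),len(q)); A=np.c_[q[:,0],np.ones(len(q))]; print(np.linalg.lstsq(A,q[:,2],rcond=None)[0])
st=bot.read_state(); print(st["time"],np.round(st["eef_rot"],2),bot.calibration("wrist"))
E
```

```text
table -0.0010835448748852672
7013 0.06983344404607439
((536.9302368164062, -24.5972900390625), (186.23831176757812, 239.81088256835938), 88.77922058105469)
[[ 415.1 -115.1]
 [ 654.8 -120.2]
 [ 658.8   65.9]
 [ 419.    71.1]]
[ 50.  59.  60.  59.  58.  60.  59.  59.  60.  59.  59.  58.  60.  60.
  49.  44.  96. 100. 100. 101. 101. 101. 101. 102. 100. 101. 102. 101.
 101. 101. 100. 101. 101. 102. 101. 102. 101. 101. 101. 101. 100. 101.
 101. 100. 100.]
[0.49294131 0.32593326 0.06107388] 113
((493.393798828125, 326.81463623046875), (20.286632537841797, 29.050281524658203), 38.97911834716797)
[ 0.51810428 -0.0439507   0.08503051] [ 0.61172603 -0.005587    0.14150434] 415
[-0.56464942  0.42675108]
0.9 [[-0.96  0.27  0.  ]
 [ 0.27  0.96  0.  ]
 [-0.    0.   -1.  ]] {'intrinsics': array([[370.67073704,   0.        , 313.39129044],
       [  0.        , 370.67073704, 248.46744032],
       [  0.        ,   0.        ,   1.        ]]), 'k1': 0.006724133613544549, 'hand_eye': array([[ 9.65744781e-04, -9.58110971e-01, -2.86395592e-01,
         7.25511156e-02],
       [ 9.99998469e-01,  5.07378450e-04,  1.67467118e-03,
         5.06209065e-04],
       [-1.45920987e-03, -2.86396771e-01,  9.58109994e-01,
        -1.34661952e-01],
       [ 0.00000000e+00,  0.00000000e+00,  0.00000000e+00,
         1.00000000e+00]])}
```

Call:
apply_moves(
  steps=[
    [0, -0.045, -0.0375, 0, 0],
    [0, -0.045, -0.0375, 0, 0],
    [0, -0.045, -0.0375, 0, 0],
    [0, -0.045, -0.0375, 0, 0],
    [0, -0.045, -0.0375, 0, 0],
  ],
  newtons=60,
)

```text
time: 1.52
ee_pos: [0.3279, 0.3357, 0.2395]
eef_rot: [[-0.964, 0.267, 0.001], [0.267, 0.964, 0.0], [-0.001, 0.001, -1.0]]
contact_force: [1.3, 1.4, 0.1]
opening: 0.001
gripper_force: 0.0
```

Call:
apply_moves(
  steps=[
    [0, -0.045, -0.0375, 0, 0],
    [0, -0.045, -0.0375, 0, 0],
    [0, -0.045, -0.0375, 0, 0],
    [0, -0.045, -0.0375, 0, 0],
    [0, -0.045, -0.0375, 0, 0],
  ],
)

```text
time: 2.15
ee_pos: [0.4946, 0.0947, 0.2396]
eef_rot: [[-0.964, 0.268, 0.001], [0.268, 0.964, 0.0], [-0.001, 0.001, -1.0]]
contact_force: [0.9, 0.0, -0.1]
opening: 0.002
gripper_force: 0.0
```

```bash
cat >> h.py <<'E'
def goto(x,y,z,yaw,st=None):
    "yaw = world angle (deg) of tool y; prints total tool-frame shift & turn"
    st=st or bot.read_state(); R=np.array(st["eef_rot"]); d=R.T@(np.array([x,y,z])-st["ee_pos"])
    cur=np.degrees(np.arctan2(R[1,1],R[0,1])); t=(-(yaw-cur)+180)%360-180
    print("t",round(st["time"],2),"pos",np.round(st["ee_pos"],4),"yaw",round(cur,2),"shift",d.round(4),"turn",round(t/10,3),"F",np.round(st["contact_force"],2),"j6",round(st["joints"][5],2))
E
python3 -c "
from h import *
goto(.577,-.0255,.2,88.8)"
```

```text
t 2.15 pos [0.4946 0.0947 0.2396] yaw 74.48 shift [-0.1115 -0.0938  0.0396] turn -1.432 F [ 0.9   0.01 -0.09] j6 -1.18
```

Call:
apply_moves(
  steps=[
    [0, -0.0372, -0.0313, 0, 0],
    [0, -0.0372, -0.0313, 0, 0],
    [0, -0.0371, -0.0312, 0, 0],
    [0, 0, 0, 0, -0.72],
    [0, 0, 0, 0, -0.71],
  ],
)

```text
time: 2.78
ee_pos: [0.5764, -0.0246, 0.2388]
eef_rot: [[-1.0, 0.019, -0.001], [0.019, 1.0, 0.0], [0.001, 0.0, -1.0]]
contact_force: [-0.3, -0.5, -0.3]
opening: 0.005
gripper_force: 0.0
```

```bash
python3 - <<'E'
from h import *
goto(.577,-.0255,.2,88.8)
im,d,C=shot("wrist","w1.png")
for q in ("keeper","hasp","hasp_press"):
    for x in bot.recognise(q,"wrist")[:2]: print(q,x)
case=lambda x,y,z:np.array([.532,-.0245,0])+np.array([[.99977,.0213,0],[-.0213,.99977,0],[0,0,1]])@np.array([x,y,z])
a=.514
for p in (case(45,0,77.5) if 0 else case(.045,0,.0775),case(0,0,.07),case(.017,.014,.074),case(-.017,-.014,.074),case(-.017,.014,.074),case(.017,-.014,.074),case(.052,.09,.07)):
    uv=proj(C,p)[0]; print(uv.round(), p.round(3)); cv2.circle(im,tuple(int(i) for i in uv),4,(255,0,0),1)
cv2.imwrite("pics/w1a.png",im[:,:,::-1]); np.savez("w1.npz",im=im,d=d)
E
```

```text
t 2.77 pos [ 0.5764 -0.0246  0.2388] yaw 88.94 shift [-0.0007 -0.0009  0.0388] turn 0.014 F [-0.34 -0.51 -0.33] j6 -1.65
keeper {'bbox': [316.2, 173.6, 37.1, 46.6], 'conf': 0.93}
hasp {'bbox': [314.2, 219.2, 60.8, 116.0], 'conf': 0.78}
hasp_press {'bbox': [316.2, 218.8, 58.4, 118.4], 'conf': 0.96}
[311. 231.] [ 0.577 -0.025  0.078]
[311. 174.] [ 0.532 -0.024  0.07 ]
[329. 196.] [ 0.549 -0.011  0.074]
[294. 152.] [ 0.515 -0.038  0.074]
[329. 152.] [ 0.515 -0.01   0.074]
[294. 196.] [ 0.549 -0.039  0.074]
[418. 237.] [0.586 0.064 0.07 ]
```

View pics/w1a.png

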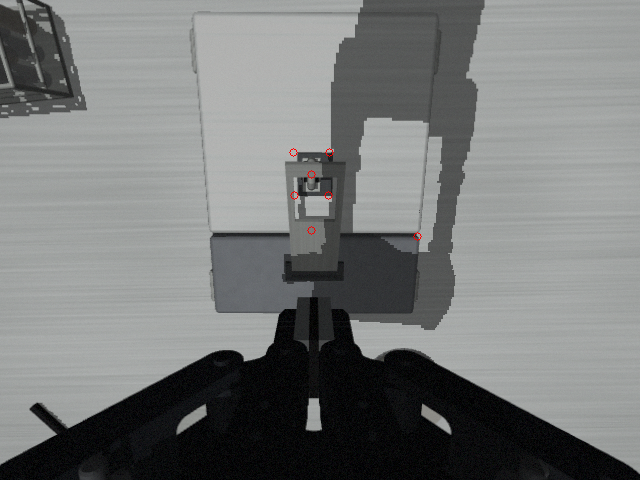

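Call:
apply_moves(
  steps=[
    [0, 0, 0, 0.05, 0],
    [0, 0, 0, 0.05, 0],
    [0, 0, 0, 0.03, 0],
    [0, 0, 0, 0.015, 0],
    [0, 0, 0, 0.007, 0],
  ],
)

```text
time: 3.6
ee_pos: [0.5762, -0.0236, 0.0874]
eef_rot: [[-1.0, 0.022, 0.0], [0.022, 1.0, -0.0], [-0.0, -0.0, -1.0]]
contact_force: [-0.8, -0.5, 0.7]
opening: -0.001
gripper_force: 0.4
```

Call:
apply_moves(
  steps=[
    [0, 0, 0, 0.001, 0],
    [0, 0, 0, 0.001, 0],
    [0, 0, 0, 0, 0],
  ],
)

```text
time: 3.98
ee_pos: [0.5768, -0.0238, 0.0864]
eef_rot: [[-1.0, 0.021, 0.002], [0.021, 1.0, -0.0], [-0.002, -0.0, -1.0]]
contact_force: [-0.4, -0.3, 1.4]
opening: -0.001
gripper_force: 0.3
```

Call:
apply_moves(
  steps=[
    [0, 0, 0, 0.001, 0],
    [0, 0, 0, 0.001, 0],
    [0, 0, 0, 0, 0],
  ],
)

```text
time: 4.35
ee_pos: [0.5768, -0.0238, 0.0855]
eef_rot: [[-1.0, 0.021, 0.002], [0.021, 1.0, -0.0], [-0.002, -0.0, -1.0]]
contact_force: [-1.8, -0.6, 8.3]
opening: 0.003
gripper_force: 3.9
```

Call:
apply_moves(
  steps=[
    [0, 0, 0, -0.05, 0],
    [0.05, 0, 0, -0.06, 0],
    [0.085, 0, 0, -0.04, 0],
    [0.085, 0, 0, 0, 0],
  ],
)

```text
time: 4.85
ee_pos: [0.5775, -0.0239, 0.2385]
eef_rot: [[-1.0, 0.021, 0.008], [0.021, 1.0, -0.001], [-0.008, -0.001, -1.0]]
contact_force: [0.4, 0.1, -0.2]
opening: 0.629
gripper_force: 0.0
```

```bash
python3 - <<'E'
from h import *
goto(.4934,.3268,.24,38.98)
im,d,C=shot("wrist"); np.savez("w2.npz",im=im,d=d,pos=bot.read_state()["ee_pos"],rot=bot.read_state()["eef_rot"])
case=lambda x,y,z:np.array([.532,-.0235,0])+np.array([[.99977,.0213,0],[-.0213,.99977,0],[0,0,1]])@np.array([x,y,z])
P=cloud(C,d)
m=(P[...,2]>.094)&(abs(P[...,0]-.532)<.03)&(abs(P[...,1]+.024)<.03)
print(m.sum(), P[m].min(0),P[m].max(0),P[m].mean(0))
uv=proj(C,case(0,0,.093))[0]; print(uv)
u,v=map(int,uv); cr=cv2.resize(im[v-50:v+70,u-80:u+80],(800,600),interpolation=3)
for p in [case(0,0,.074)]+[case(a*.017,b*.014,.074) for a in(-1,1) for b in (-1,1)]+[case(0,0,.106)]:
    q=(proj(C,p)[0]-[u-80,v-50])*5; cv2.circle(cr,tuple(int(i) for i in q),4,(255,0,0),1)
cv2.imwrite("pics/w2.png",cr[:,:,::-1])
E
```

```text
t 4.85 pos [ 0.5775 -0.0239  0.2385] yaw 88.78 shift [ 0.0915  0.3488 -0.0025] turn 4.98 F [ 0.39  0.13 -0.17] j6 -1.65
12385 [ 0.51708619 -0.05399343  0.09440464] [0.56199638 0.00599731 0.32711151] [ 0.55927561 -0.02364793  0.30939531]
[311.64422082 173.56686696]
```

View pics/w2.png

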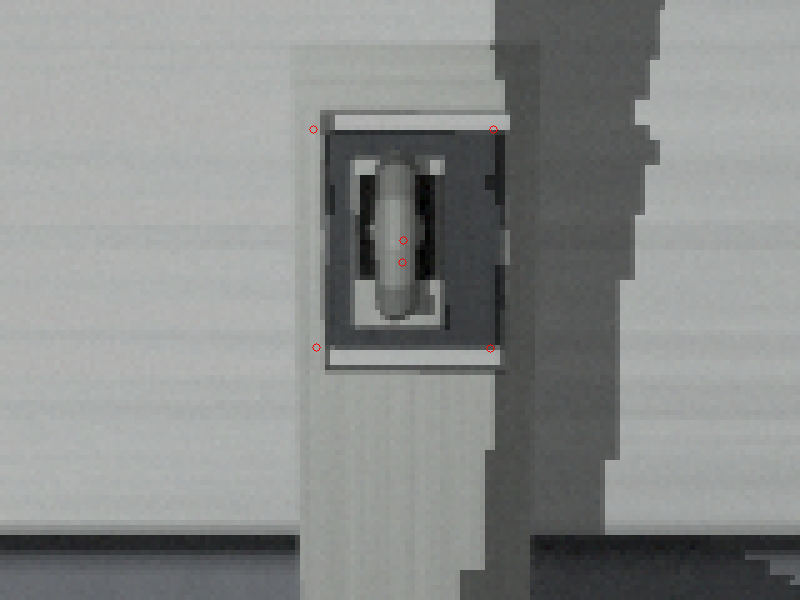

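Call:
apply_moves(
  steps=[
    [0.085, 0.0152, 0.058, 0, 0],
    [0.085, 0.0152, 0.058, 0, 0],
    [0.085, 0.0153, 0.0582, 0, 0],
    [0.085, 0.0153, 0.0582, 0, 0],
    [0.085, 0.0153, 0.0582, 0, 0],
  ],
)

```text
time: 5.52
ee_pos: [0.5048, 0.2699, 0.2309]
eef_rot: [[-1.0, 0.021, -0.003], [0.021, 1.0, -0.001], [0.003, -0.001, -1.0]]
contact_force: [0.3, 0.4, 0.3]
opening: 0.998
gripper_force: 0.0
```

Call:
apply_moves(
  steps=[
    [0.085, 0.0152, 0.0582, 0, 0],
    [0.085, 0, 0, 0, 1],
    [0.085, 0, 0, 0, 1],
    [0.085, 0, 0, 0, 1],
    [0.085, 0, 0, 0, 1],
  ],
)

```text
time: 6.15
ee_pos: [0.4914, 0.3267, 0.2307]
eef_rot: [[-0.749, 0.663, -0.003], [0.663, 0.749, -0.002], [0.001, -0.004, -1.0]]
contact_force: [-0.1, -0.3, 0.0]
opening: 0.994
gripper_force: 0.0
```

Call:
apply_moves(
  steps=[
    [0.085, 0, 0, 0, 0.98],
    [0.085, 0, 0, 0, 0],
  ],
)

```text
time: 6.4
ee_pos: [0.4916, 0.3266, 0.2311]
eef_rot: [[-0.63, 0.776, -0.003], [0.776, 0.63, -0.002], [0.001, -0.003, -1.0]]
contact_force: [0.1, -0.1, 0.2]
opening: 0.998
gripper_force: 0.0
```

```bash
python3 - <<'E'
from h import *
goto(.4934,.3268,.24,39)
im,d,C=shot("wrist"); 
for q in ("pin","pin_tip","pin_collar"):
    for x in bot.recognise(q,"wrist")[:2]: print(q,x)
P=cloud(C,d)
print("table",np.nanmedian(P[20:100,100:500,2]))
b=(P[...,2]>.04)&(P[...,2]<.075)&(np.hypot(P[...,0]-.493,P[...,1]-.327)<.045)
v,u=np.nonzero(b); print(len(u),np.nanmedian(P[b],0),u.min(),u.max(),v.min(),v.max())
bt=(P[...,2]>.058)&b
print("top",cv2.minAreaRect((P[bt][:,:2]*1000).astype(np.float32)))
bar=(P[...,2]>.014)&(P[...,2]<.032)&(np.hypot(P[...,0]-.45,P[...,1]-.3)<.1)
q=P[bar]; print(len(q),q.min(0),q.max(0))
pose=lambda x,y,a:(lambda p:np.array([x,y,0])+np.array([[np.cos(a),-np.sin(a),0],[np.sin(a),np.cos(a),0],[0,0,1]])@np.array(p))
T=pose(.4934,.3268,np.radians(39))
pts=[T((sx*.01,sy*.014,.062)) for sx in(-1,1) for sy in(-1,1)]+[T((-.05+.05*np.cos(t),.05*np.sin(t),.022)) for t in np.radians([20,40,54,70,90,108])]
im2=im.copy()
for p in pts:
    uv=proj(C,p)[0]; print(uv.round()); cv2.circle(im2,tuple(int(i) for i in uv),3,(255,0,0),1)
cv2.imwrite("pics/w3.png",im2[:,:,::-1]); st=bot.read_state(); np.savez("w3.npz",im=im,d=d,P=P)
E
```

```text
t 6.4 pos [0.4916 0.3266 0.2311] yaw 39.07 shift [-0.001   0.0015 -0.0089] turn 0.007 F [ 0.15 -0.11  0.15] j6 -0.15
pin {'bbox': [287.0, 199.9, 88.2, 84.3], 'conf': 0.77}
pin_tip {'bbox': [287.6, 199.2, 85.5, 87.3], 'conf': 0.74}
pin_collar {'bbox': [286.9, 201.2, 90.7, 87.5], 'conf': 0.91}
table 9.287788732997848e-05
840 [0.49166814 0.33250818 0.06175995] 306 329 205 241
top ((493.0733337402344, 331.08416748046875), (19.419240951538086, 27.65322494506836), 38.83628845214844)
891 [0.40967373 0.32495072 0.01585656] [0.49349221 0.35865289 0.03186471]
[303. 246.]
[303. 213.]
[326. 246.]
[327. 213.]
[311. 202.]
[302. 185.]
[292. 176.]
[279. 169.]
[260. 165.]
[243. 168.]
```

View pics/w3.png

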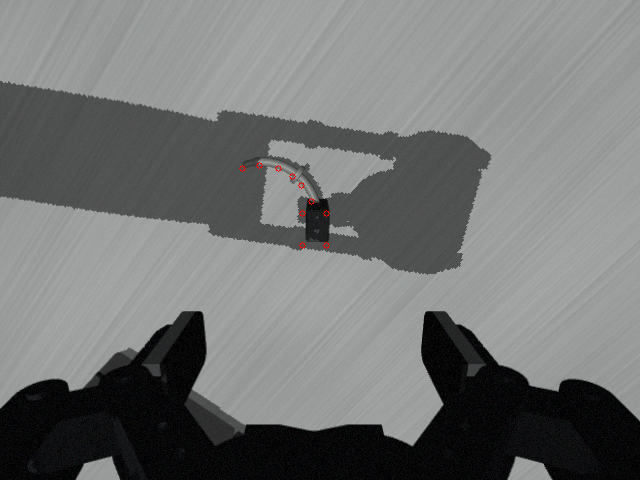

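Call:
apply_moves(
  steps=[
    [0.085, 0.0026, 0.004, 0.05, 0],
    [0.085, 0, 0, 0.05, 0],
    [0.085, 0, 0, 0.05, 0],
    [0.085, 0, 0, 0.03, 0],
    [0.06, 0, 0, 0.011, 0],
  ],
)

```text
time: 7.22
ee_pos: [0.4923, 0.3307, 0.0396]
eef_rot: [[-0.63, 0.776, -0.004], [0.776, 0.63, -0.002], [0.001, -0.004, -1.0]]
contact_force: [1.2, 0.8, 0.4]
opening: 0.812
gripper_force: 0.0
```

Call:
apply_moves(
  steps=[
    [0.04, 0, 0, 0, 0],
    [0.03, 0, 0, 0, 0],
  ],
)

```text
time: 7.48
ee_pos: [0.4946, 0.3321, 0.0445]
eef_rot: [[-0.629, 0.777, 0.003], [0.777, 0.629, 0.002], [-0.0, 0.003, -1.0]]
contact_force: [0.3, 0.6, 0.2]
opening: 0.373
gripper_force: 0.0
```

```bash
python3 - <<'E'
from h import *
goto(.4931,.3311,.038,38.9)
E
```

```text
t 7.47 pos [0.4946 0.3321 0.0445] yaw 39.0 shift [ 0.0002 -0.0018  0.0065] turn 0.01 F [0.28 0.64 0.24] j6 -0.15
```

Call:
apply_moves(
  steps=[
    [0.03, 0, -0.001, 0.003, 0],
    [0.02, 0, 0, 0, 0],
    [0.01, 0, 0, 0, 0],
    [0.01, 0, 0, 0, 0],
  ],
  newtons=60,
)

```text
time: 7.98
ee_pos: [0.4929, 0.3308, 0.0399]
eef_rot: [[-0.629, 0.777, 0.0], [0.777, 0.629, 0.0], [-0.0, 0.0, -1.0]]
contact_force: [-2.1, -2.2, 6.0]
opening: 0.221
gripper_force: 59.8
```

```bash
python3 - <<'E'
from h import *
goto(.4931,.3311,.038,38.9)
E
```

```text
t 7.97 pos [0.4929 0.3308 0.0399] yaw 38.99 shift [0.0001 0.0004 0.0019] turn 0.009 F [-2.06 -2.2   5.97] j6 -0.15
```

Call:
apply_moves(
  steps=[
    [0.01, 0, 0, -0.02, 0],
    [0.01, 0, 0, -0.05, 0],
    [0.01, 0, 0, -0.06, 0],
    [0.01, 0, 0, -0.02, 0],
    [0.01, 0, 0, 0, 0],
  ],
)

```text
time: 8.6
ee_pos: [0.4933, 0.3312, 0.1908]
eef_rot: [[-0.629, 0.777, 0.003], [0.777, 0.629, 0.002], [-0.0, 0.003, -1.0]]
contact_force: [-0.2, 0.3, -3.4]
opening: 0.227
gripper_force: 59.4
```

Call:
apply_moves(
  steps=[
    [0.01, -0.025, -0.025, 0, 0],
    [0.01, -0.0391, -0.04, 0, 0],
    [0.01, -0.0391, -0.04, 0, 0],
    [0.01, -0.0391, -0.04, 0, 0],
    [0.01, -0.0391, -0.04, 0, 0],
  ],
)

```text
time: 9.22
ee_pos: [0.4615, 0.0717, 0.1855]
eef_rot: [[-0.629, 0.777, -0.005], [0.777, 0.629, -0.001], [0.003, -0.005, -1.0]]
contact_force: [1.4, -0.4, -2.9]
opening: 0.226
gripper_force: 59.7
```

Call:
apply_moves(
  steps=[
    [0.01, -0.0391, -0.04, 0, 0],
    [0.01, -0.0391, -0.04, 0, 0],
    [0.01, -0.0141, -0.015, 0, 0],
    [0.01, 0, 0, 0, 0.7],
    [0.01, 0, 0, 0, 1],
  ],
)

```text
time: 9.85
ee_pos: [0.4461, -0.0584, 0.1855]
eef_rot: [[-0.368, 0.93, -0.006], [0.93, 0.368, 0.001], [0.003, -0.005, -1.0]]
contact_force: [0.5, -0.0, -3.2]
opening: 0.224
gripper_force: 59.8
```

Call:
apply_moves(
  steps=[
    [0.01, 0, 0, 0, 1],
    [0.01, 0, 0, 0, 1],
    [0.01, 0, 0, 0, 1],
    [0.01, 0, 0, 0, 1],
    [0.01, 0, 0, 0, 1],
  ],
)

```text
time: 10.48
ee_pos: [0.4462, -0.0579, 0.1855]
eef_rot: [[0.475, 0.88, -0.006], [0.88, -0.475, 0.001], [-0.002, -0.006, -1.0]]
contact_force: [-0.3, -0.4, -3.4]
opening: 0.222
gripper_force: 59.8
```

Call:
apply_moves(
  steps=[
    [0.01, 0, 0, 0, 1],
    [0.01, 0, 0, 0, 1],
    [0.01, 0, 0, 0, 1],
    [0.01, 0, 0, 0, 1],
    [0.01, 0, 0, 0, 1],
  ],
)

```text
time: 11.1
ee_pos: [0.4462, -0.0578, 0.1855]
eef_rot: [[0.979, 0.202, -0.006], [0.202, -0.979, 0.001], [-0.005, -0.002, -1.0]]
contact_force: [0.3, 0.2, -3.2]
opening: 0.218
gripper_force: 59.8
```

Call:
apply_moves(
  steps=[
    [0.01, 0, 0, 0, 1],
    [0.01, 0, 0, 0, 1],
    [0.01, 0, 0, 0, 1],
    [0.01, 0, 0, 0, 1],
    [0.01, 0, 0, 0, 1],
  ],
)

```text
time: 11.72
ee_pos: [0.4462, -0.0578, 0.1855]
eef_rot: [[0.784, -0.62, -0.006], [-0.62, -0.784, 0.001], [-0.005, 0.003, -1.0]]
contact_force: [0.8, 0.2, -3.7]
opening: 0.225
gripper_force: 59.8
```

```bash
python3 - <<'E'
from h import *
goto(.4475,-.0582,.18,-132)
im,d,C=shot("wrist"); P=cloud(C,d); np.savez("w4.npz",im=im,d=d)
cv2.imwrite("pics/w4.png",im[:,:,::-1])
E
```

```text
t 11.72 pos [ 0.4462 -0.0578  0.1855] yaw -128.34 shift [ 0.0013 -0.0006  0.0055] turn 0.366 F [ 0.81  0.18 -3.75] j6 2.04
```

View pics/w4.png

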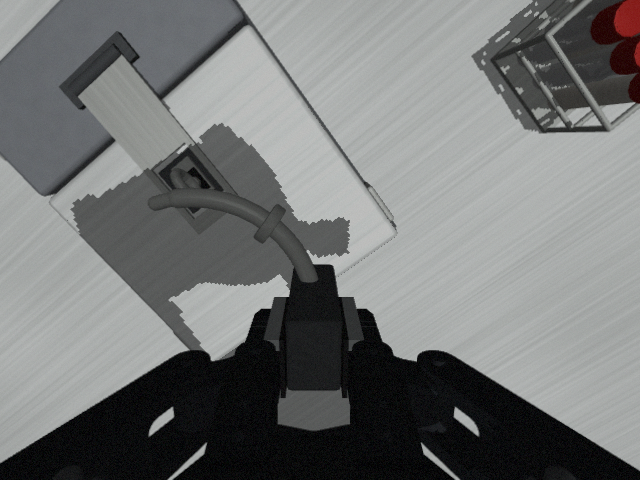

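```bash
python3 - <<'E'
from h import *
from scipy.optimize import least_squares
z=np.load("w4.npz"); im,d=z["im"],z["d"]; st=bot.read_state(); C=cam("wrist",st); P=cloud(C,d)
R=np.array(st["eef_rot"]); t=np.array(st["ee_pos"])
L=(P-t)@R; px,py,pz=L[...,1],L[...,0],-L[...,2]   # pin-like axes at TCP; bar expected pz=-.0399+.022=-.018
m=(pz>-.03)&(pz<-.005)&(py>.016)&(py<.075)&(px>-.09)&(px<.02)
v,u=np.nonzero(m); print(m.sum(),u.min(),u.max(),v.min(),v.max(), np.median(pz[m]))
# silhouettes: centre line from mask pixels cast at bar-centre height
Q=at_z(C,np.c_[u,v],t[2]-.0179); q=(Q-t)@R; x,y=q[:,1],q[:,0]
r=np.hypot(x+.05,y); a=np.degrees(np.arctan2(y,x+.05))
print("tip angle",a.max())
k=np.ones(len(x),bool)
f=lambda p:(np.hypot(x[k]-p[0],y[k]-p[1])-.05)
for _ in range(3):
    s=least_squares(f,[-.05,0],loss="soft_l1",f_scale=.002); rr=np.hypot(x-s.x[0],y-s.x[1])-.05; k=abs(rr)<.0055
print("centre px,py",s.x.round(4),"rms",rr[k].std())
aa=np.degrees(np.arctan2(y-s.x[1],x-s.x[0])); print("tip a",np.sort(aa[k])[-5:]," collar", np.percentile(aa[abs(rr)>.006],[5,25,50,75,95]) if (abs(rr)>.006).any() else None)
h=np.histogram(aa[abs(rr)>.006],bins=np.arange(10,120,2)); print([(int(e),int(c)) for c,e in zip(h[0],h[1]) if c])
cc=np.array([s.x[1],s.x[0],0])@R.T+t; print("centre world",cc.round(4))
# keeper plate
for q in bot.recognise("keeper","wrist")[:1]: print(q)
cr=cv2.resize(im[130:250,100:260],(800,600),interpolation=3)
K=np.array([.532,-.022,0]); c,s_=np.cos(-.0213),np.sin(-.0213)
case=lambda x,y,z:K+np.array([[c,-s_,0],[s_,c,0],[0,0,1]])@np.array([x,y,z])
for p in [case(a*.017,b*.014,.074) for a in(-1,1) for b in (-1,1)]+[case(-.03,-.019,.0775),case(-.03,.019,.0775)]+[case(-.002+.0095*np.cos(w),-.0025,.093+.0095*np.sin(w)) for w in np.linspace(0,6.28,9)]:
    g=(proj(C,p)[0]-[100,130])*5; cv2.circle(cr,tuple(int(i) for i in g),4,(255,0,0),1)
cv2.imwrite("pics/w4c.png",cr[:,:,::-1])
E
```

```text
3831 148 316 188 276 -0.014462334455454149
tip angle 112.64322643755453
centre px,py [-0.0505 -0.0006] rms 0.002378111952607474
tip a [111.53738054 111.56375967 111.59115704 111.76931799 111.80046351]  collar [47.94909214 49.75946194 51.23428442 52.65447617 53.84388209]
[(46, 9), (48, 40), (50, 59), (52, 56), (54, 6)]
centre world [ 0.4773 -0.0181  0.1854]
{'bbox': [191.2, 179.0, 67.2, 68.8], 'conf': 0.89}
```

View pics/w4c.png

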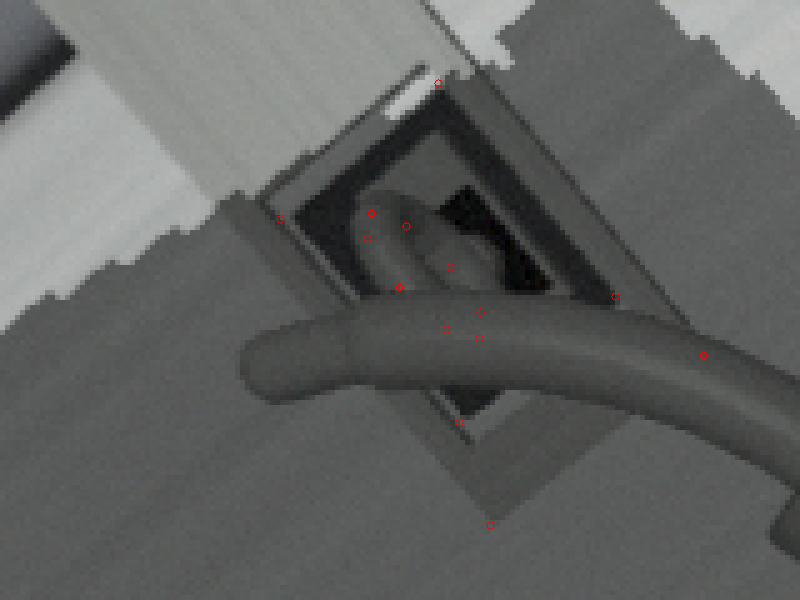

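Call:
apply_moves(
  steps=[
    [0.01, 0.0014, 0.0003, 0.03, 0],
    [0.01, 0, 0, 0.025, 0.37],
    [0.01, 0, 0, 0.012, 0],
    [0.01, 0, 0, 0.004, 0],
    [0.01, 0, 0, 0, 0],
  ],
)

```text
time: 12.45
ee_pos: [0.4483, -0.0592, 0.1185]
eef_rot: [[0.747, -0.664, 0.0], [-0.664, -0.747, -0.0], [0.0, -0.0, -1.0]]
contact_force: [-0.2, 0.9, -1.9]
opening: 0.226
gripper_force: 59.8
```

```bash
python3 - <<'E'
from h import *
goto(.4471,-.0589,.1109,-132)
E
```

```text
t 12.45 pos [ 0.4483 -0.0592  0.1185] yaw -131.63 shift [-0.0011  0.0006  0.0076] turn 0.037 F [-0.21  0.95 -1.91] j6 2.09
```

Call:
apply_moves(
  steps=[
    [0.01, -0.0011, 0.0006, 0.004, 0.04],
    [0.01, 0, 0, 0.0025, 0],
    [0.01, 0, 0, 0, 0],
  ],
)

```text
time: 12.82
ee_pos: [0.4469, -0.0589, 0.1117]
eef_rot: [[0.742, -0.67, -0.0], [-0.67, -0.742, 0.0], [-0.0, 0.0, -1.0]]
contact_force: [0.6, 0.3, -3.0]
opening: 0.221
gripper_force: 59.8
```

```bash
python3 - <<'E'
from h import *
goto(.4471,-.0589,.1109,-132)
E
```

```text
t 12.82 pos [ 0.4469 -0.0589  0.1117] yaw -132.1 shift [ 0.0001 -0.0001  0.0008] turn -0.01 F [ 0.61  0.31 -2.97] j6 2.1
```

```bash
python3 - <<'E'
from h import *
im,d,C=shot("wrist")
K=np.array([.532,-.022,0]); c,s_=np.cos(-.0213),np.sin(-.0213)
case=lambda x,y,z:K+np.array([[c,-s_,0],[s_,c,0],[0,0,1]])@np.array([x,y,z])
u,v=map(int,proj(C,case(-.002,-.01,.093))[0]); print(u,v)
u=min(max(u,80),560); v=min(max(v,60),420); o=np.array([u-80,v-60])
cr=cv2.resize(im[v-60:v+60,u-80:u+80],(800,600),interpolation=3)
for ey,col in ((-.0025,(255,0,0)),(-.005,(0,255,0))):
  for w in np.linspace(0,6.28,17):
    p=case(-.002+.0095*np.cos(w),ey,.093+.0095*np.sin(w)); g=(proj(C,p)[0]-o)*5; cv2.circle(cr,tuple(int(i) for i in g),3,col,-1)
for w in np.radians(np.arange(60,109,6)):
    a=w-np.radians(132.1); p=np.array([.4805+.05*np.cos(a),-.021+.05*np.sin(a),.0938]); g=(proj(C,p)[0]-o)*5; cv2.circle(cr,tuple(int(i) for i in g),3,(0,0,255),-1)
cv2.imwrite("pics/w5.png",cr[:,:,::-1])
E
```

```text
134 210
```

View pics/w5.png

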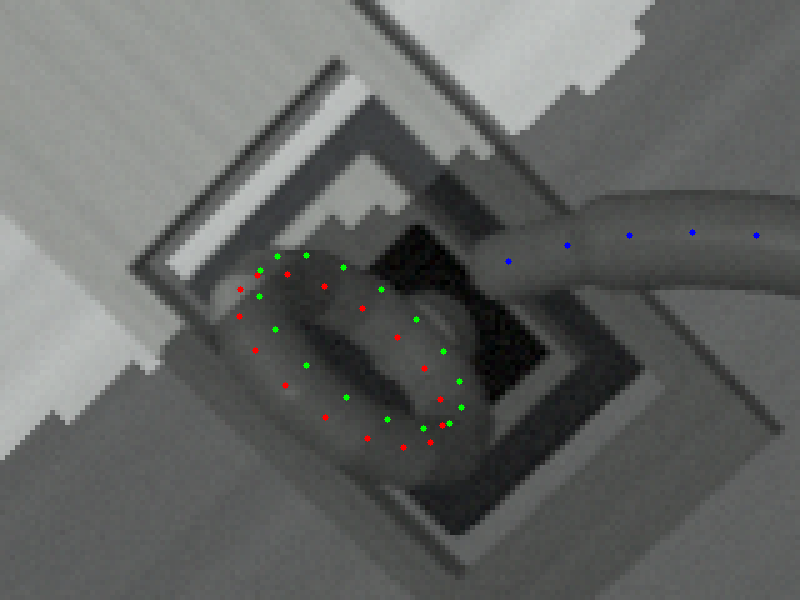

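Call:
apply_moves(
  steps=[
    [0.01, 0.0035, -0.0001, 0, -0.4],
    [0.01, 0.0035, -0.0001, 0, -0.4],
    [0.01, 0.0035, -0.0001, 0, -0.4],
    [0.01, 0.0035, -0.0001, 0, -0.4],
    [0.01, 0, 0, 0, 0],
  ],
)

```text
time: 13.5
ee_pos: [0.4586, -0.0669, 0.1119]
eef_rot: [[0.898, -0.441, 0.0], [-0.441, -0.898, -0.0], [0.0, -0.0, -1.0]]
contact_force: [0.3, 0.5, -3.1]
opening: 0.227
gripper_force: 59.8
```

```bash
cat >> h.py <<'E'
def ins(dpsi,C=(.4805,-.021),z=.1113,r=.0505,e=.0006):
    st=bot.read_state(); R=np.array(st["eef_rot"]); cur=np.degrees(np.arctan2(R[1,1],R[0,1]))
    c=(np.array([-e,-r,0])@R.T+st["ee_pos"]); print("centre now",c[:2].round(4),"bar err",(c[:2]-C).round(4))
    a=np.radians(cur+dpsi); p=np.array(C)+r*np.array([np.cos(a),np.sin(a)])+e*np.array([-np.sin(a),np.cos(a)])
    goto(p[0],p[1],z,cur+dpsi,st)
    print("F tool",(R.T@np.array(st["contact_force"])).round(2),"M",np.round(st["moment"],2))
E
python3 -c "
from h import *
ins(4)"
```

```text
centre now [ 0.4804 -0.0213] bar err [-0.0001 -0.0003]
t 13.5 pos [ 0.4586 -0.0669  0.1119] yaw -116.15 shift [ 0.0035 -0.0005  0.0006] turn -0.4 F [ 0.27  0.53 -3.11] j6 1.81
F tool [ 0.01 -0.6   3.11] M [-0.01  0.04  0.02]
```

Call:
apply_moves(
  steps=[
    [0.01, 0.0018, -0.0001, 0.0003, -0.2],
    [0.01, 0.0018, -0.0001, 0.0003, -0.2],
    [0.01, 0.0018, -0.0001, 0, -0.2],
    [0.01, 0.0018, 0, 0, -0.2],
  ],
)

```text
time: 14.0
ee_pos: [0.4654, -0.0694, 0.1112]
eef_rot: [[0.951, -0.309, 0.0], [-0.309, -0.951, 0.0], [0.0, -0.0, -1.0]]
contact_force: [0.2, 0.0, -3.1]
opening: 0.22
gripper_force: 59.8
```

Call:
apply_moves(
  steps=[
    [0.01, 0.0018, -0.0001, 0, -0.2],
    [0.01, 0.0018, -0.0001, 0, -0.2],
    [0.01, 0.0018, 0, 0, -0.2],
    [0.01, 0.0017, 0, 0, -0.2],
    [0.01, 0.0017, 0, 0, -0.2],
  ],
)

```text
time: 14.62
ee_pos: [0.4739, -0.0714, 0.1112]
eef_rot: [[0.99, -0.139, 0.0], [-0.139, -0.99, -0.0], [0.0, 0.0, -1.0]]
contact_force: [-0.5, 0.3, -2.2]
opening: 0.223
gripper_force: 59.8
```

```bash
python3 -c "
from h import *
ins(4)"
```

```text
centre now [ 0.4804 -0.0213] bar err [-0.0001 -0.0003]
t 14.62 pos [ 0.4739 -0.0714  0.1112] yaw -97.98 shift [ 0.0036 -0.0005 -0.0001] turn -0.4 F [-0.51  0.28 -2.24] j6 1.49
F tool [-0.54 -0.21  2.24] M [0.   0.03 0.01]
```

Call:
apply_moves(
  steps=[
    [0.01, 0.0027, -0.0002, 0, -0.3],
    [0.01, 0.0027, -0.0001, 0, -0.3],
    [0.01, 0.0026, -0.0001, 0, -0.3],
    [0.01, 0.0026, -0.0001, 0, -0.3],
    [0.01, 0.0026, -0.0001, 0, -0.3],
  ],
)

```text
time: 15.25
ee_pos: [0.4872, -0.0712, 0.1112]
eef_rot: [[0.992, 0.123, -0.0], [0.123, -0.992, -0.0], [-0.0, 0.0, -1.0]]
contact_force: [0.6, -0.2, -2.9]
opening: 0.225
gripper_force: 59.8
```

Call:
apply_moves(
  steps=[
    [0.01, 0.0026, -0.0001, 0, -0.3],
    [0.01, 0.0026, -0.0001, 0, -0.3],
    [0.01, 0.0018, -0.0001, 0, -0.2],
    [0.01, 0.0018, 0, 0, -0.2],
    [0.01, 0, 0, 0, 0],
  ],
)

```text
time: 15.88
ee_pos: [0.4957, -0.0693, 0.1112]
eef_rot: [[0.957, 0.291, -0.0], [0.291, -0.957, 0.0], [-0.0, -0.0, -1.0]]
contact_force: [-1.0, 1.4, -3.6]
opening: 0.225
gripper_force: 59.8
```

```bash
python3 -c "
from h import *
ins(4)"
```

```text
centre now [ 0.4804 -0.0211] bar err [-0.0001 -0.0001]
t 15.88 pos [ 0.4957 -0.0693  0.1112] yaw -73.09 shift [ 0.0037 -0.0003 -0.0001] turn -0.4 F [-0.99  1.45 -3.57] j6 1.07
F tool [-0.53 -1.67  3.57] M [-0.05  0.   -0.06]
```

Call:
apply_moves(
  steps=[
    [0.01, 0.0014, -0.0001, 0, -0.15],
    [0.01, 0.0013, 0, 0, -0.15],
    [0.01, 0.0013, 0, 0, -0.15],
    [0.01, 0.0009, 0, 0, -0.1],
    [0.01, 0, 0, 0, 0],
  ],
)

```text
time: 16.5
ee_pos: [0.5002, -0.0676, 0.1112]
eef_rot: [[0.925, 0.381, -0.0], [0.381, -0.925, -0.0], [-0.0, -0.0, -1.0]]
contact_force: [-1.0, -0.1, -4.4]
opening: 0.223
gripper_force: 59.8
```

```bash
python3 -c "
from h import *
ins(1)"
```

```text
centre now [ 0.4804 -0.0212] bar err [-0.0001 -0.0002]
t 16.5 pos [ 0.5002 -0.0676  0.1112] yaw -67.6 shift [ 0.001  -0.0001 -0.0001] turn -0.1 F [-0.96 -0.13 -4.37] j6 0.98
F tool [-0.94 -0.25  4.37] M [0.04 0.01 0.04]
```

Call:
apply_moves(
  steps=[
    [0.01, 0.0005, 0, 0.0003, -0.05],
    [0.01, 0.0005, -0.0001, 0.0003, -0.05],
    [0.01, 0.0004, 0, 0, -0.05],
    [0.01, 0.0004, 0, 0, -0.05],
  ],
)

```text
time: 17.0
ee_pos: [0.5018, -0.0668, 0.1106]
eef_rot: [[0.911, 0.413, -0.0], [0.413, -0.911, 0.0], [-0.0, -0.0, -1.0]]
contact_force: [-0.7, 0.9, -2.9]
opening: 0.226
gripper_force: 59.8
```

Call:
apply_moves(
  steps=[
    [0.01, 0.0005, 0, 0, -0.05],
    [0.01, 0.0004, 0, 0, -0.05],
    [0.01, 0, 0, 0, 0],
  ],
)

```text
time: 17.38
ee_pos: [0.5026, -0.0665, 0.1106]
eef_rot: [[0.903, 0.429, -0.0], [0.429, -0.903, -0.0], [-0.0, 0.0, -1.0]]
contact_force: [-0.2, -0.2, -3.8]
opening: 0.222
gripper_force: 59.8
```

```bash
python3 -c "
from h import *
ins(1)"
```

```text
centre now [ 0.4805 -0.0211] bar err [-0.     -0.0001]
t 17.38 pos [ 0.5026 -0.0665  0.1106] yaw -64.61 shift [ 0.001  -0.0001 -0.0007] turn -0.1 F [-0.16 -0.18 -3.79] j6 0.93
F tool [-0.22  0.09  3.79] M [-0.01 -0.    0.02]
```

Call:
apply_moves(
  steps=[
    [0.01, 0.0004, 0, 0, -0.05],
    [0.01, 0.0004, 0, 0, -0.05],
    [0.01, 0, 0, 0, 0],
  ],
)

```text
time: 17.75
ee_pos: [0.5034, -0.0661, 0.1106]
eef_rot: [[0.896, 0.445, -0.0], [0.445, -0.896, -0.0], [-0.0, 0.0, -1.0]]
contact_force: [0.4, 0.7, -2.5]
opening: 0.222
gripper_force: 59.8
```

Call:
apply_moves(
  steps=[
    [0.01, 0.0004, 0, 0, -0.05],
    [0.01, 0, 0, 0, 0],
  ],
)

```text
time: 18.0
ee_pos: [0.5037, -0.0659, 0.1106]
eef_rot: [[0.892, 0.452, 0.0], [0.452, -0.892, 0.0], [0.0, 0.0, -1.0]]
contact_force: [0.4, 0.7, -3.8]
opening: 0.224
gripper_force: 59.8
```

Call:
apply_moves(
  steps=[
    [0.01, 0.0004, 0, 0, -0.05],
    [0.01, 0, 0, 0, 0],
  ],
)

```text
time: 18.25
ee_pos: [0.5041, -0.0658, 0.1106]
eef_rot: [[0.888, 0.46, -0.0], [0.46, -0.888, -0.0], [-0.0, 0.0, -1.0]]
contact_force: [-0.8, 0.1, -3.2]
opening: 0.226
gripper_force: 59.8
```

Call:
apply_moves(
  steps=[
    [0.01, 0.0004, 0, 0, -0.05],
    [0.01, 0, 0, 0, 0],
  ],
)

```text
time: 18.5
ee_pos: [0.5044, -0.0657, 0.1106]
eef_rot: [[0.884, 0.468, -0.0], [0.468, -0.884, -0.0], [-0.0, 0.0, -1.0]]
contact_force: [0.0, -1.4, -3.3]
opening: 0.224
gripper_force: 59.8
```

Call:
apply_moves(
  steps=[
    [0.01, 0.0004, 0, 0, -0.05],
    [0.01, 0, 0, 0, 0],
  ],
)

```text
time: 18.75
ee_pos: [0.5048, -0.0656, 0.1106]
eef_rot: [[0.88, 0.475, -0.0], [0.475, -0.88, -0.001], [-0.0, 0.0, -1.0]]
contact_force: [0.4, -2.1, -3.0]
opening: 0.222
gripper_force: 59.8
```

```bash
python3 -c "
from h import *
ins(1)"
```

```text
centre now [ 0.4802 -0.0215] bar err [-0.0003 -0.0005]
t 18.75 pos [ 0.5048 -0.0656  0.1106] yaw -61.62 shift [ 0.0014 -0.0003 -0.0007] turn -0.1 F [ 0.39 -2.07 -2.95] j6 0.88
F tool [-0.64  2.01  2.95] M [-0.41  0.01  0.  ]
```

Call:
apply_moves(
  steps=[
    [0.01, 0.0003, 0, 0, -0.03],
    [0.01, 0, 0, 0, 0],
  ],
)

```text
time: 19.0
ee_pos: [0.505, -0.0655, 0.1106]
eef_rot: [[0.877, 0.48, -0.0], [0.48, -0.877, -0.001], [-0.0, 0.0, -1.0]]
contact_force: [-1.2, -3.0, -2.8]
opening: 0.22
gripper_force: 59.9
```

Call:
apply_moves(
  steps=[
    [0.01, 0.0002, 0, 0, -0.02],
    [0.01, 0, 0, 0, 0],
  ],
)

```text
time: 19.25
ee_pos: [0.5052, -0.0654, 0.1106]
eef_rot: [[0.876, 0.483, -0.0], [0.483, -0.876, -0.001], [-0.0, 0.0, -1.0]]
contact_force: [-1.4, -3.4, -2.3]
opening: 0.221
gripper_force: 59.9
```

```bash
python3 -c "
from h import *
ins(1)
for i in range(3):
    bot.capture('top'); st=bot.read_state(); print(np.round(st['contact_force'],2),np.round(st['moment'],2))"
```

```text
centre now [ 0.4803 -0.0215] bar err [-0.0002 -0.0005]
t 19.25 pos [ 0.5052 -0.0654  0.1106] yaw -61.12 shift [ 0.0013 -0.0003 -0.0007] turn -0.1 F [-1.37 -3.4  -2.27] j6 0.87
F tool [-2.84  2.31  2.27] M [-0.75  0.17 -0.07]
[-0.78 -5.15 -2.85] [-0.75  0.18 -0.06]
[-0.83 -4.61 -2.63] [-0.75  0.16 -0.07]
[-2.11 -4.74 -2.2 ] [-0.78  0.18 -0.04]
```

Call:
apply_moves(
  steps=[
    [0.01, 0.0003, 0, 0, -0.03],
    [0.01, 0, 0, 0, 0],
  ],
)

```text
time: 19.65
ee_pos: [0.5054, -0.0653, 0.1106]
eef_rot: [[0.873, 0.488, -0.0], [0.488, -0.873, -0.001], [-0.0, 0.0, -1.0]]
contact_force: [-1.8, -4.4, -1.3]
opening: 0.222
gripper_force: 60.0
```

```bash
python3 -c "
from h import *
for i in range(4):
    bot.capture('top'); st=bot.read_state(); print(np.round(st['contact_force'],2),np.round(st['moment'],2))
ins(1)"
```

```text
[-1.18 -4.63 -1.98] [-0.91  0.26 -0.03]
[-1.59 -5.08 -3.31] [-0.9   0.22 -0.08]
[-1.46 -5.16 -2.67] [-0.93  0.22 -0.06]
[-0.6  -4.85 -2.4 ] [-0.91  0.23 -0.07]
centre now [ 0.4803 -0.0215] bar err [-0.0002 -0.0005]
t 19.85 pos [ 0.5054 -0.0653  0.1106] yaw -60.82 shift [ 0.0013 -0.0004 -0.0007] turn -0.1 F [-0.6  -4.85 -2.4 ] j6 0.87
F tool [-2.89  3.95  2.4 ] M [-0.91  0.23 -0.07]
```

Call:
apply_moves(
  steps=[
    [0.01, 0.0003, 0, 0, -0.03],
    [0.01, 0, 0, 0, 0],
    [0.01, 0.0002, 0, 0, -0.02],
    [0.01, 0, 0, 0, 0],
  ],
)

```text
time: 20.35
ee_pos: [0.5059, -0.0653, 0.1107]
eef_rot: [[0.869, 0.495, -0.0], [0.495, -0.869, -0.001], [-0.001, 0.001, -1.0]]
contact_force: [-1.8, -5.6, -2.4]
opening: 0.224
gripper_force: 60.0
```

```bash
python3 -c "
from h import *
for i in range(4):
    bot.capture('top'); st=bot.read_state(); print(np.round(st['contact_force'],2),np.round(st['moment'],2))
ins(1)"
```

```text
[-2.01 -4.95 -2.7 ] [-1.02  0.25 -0.07]
[-1.16 -6.28 -2.85] [-1.06  0.2   0.02]
[-0.37 -5.48 -2.95] [-1.09  0.27 -0.05]
[-1.79 -5.87 -2.45] [-1.1   0.24 -0.09]
centre now [ 0.4804 -0.0217] bar err [-0.0001 -0.0007]
t 20.55 pos [ 0.5059 -0.0653  0.1107] yaw -60.33 shift [ 0.0014 -0.0006 -0.0006] turn -0.1 F [-1.79 -5.87 -2.45] j6 0.86
F tool [-4.46  4.21  2.45] M [-1.1   0.24 -0.09]
```

Call:
apply_moves(
  steps=[
    [0.01, 0.0003, -0.0001, 0, -0.03],
    [0.01, 0, 0, 0, 0],
  ],
)

```text
time: 20.8
ee_pos: [0.5061, -0.0653, 0.1107]
eef_rot: [[0.866, 0.499, -0.0], [0.499, -0.866, -0.002], [-0.001, 0.001, -1.0]]
contact_force: [-0.3, -5.7, -2.4]
opening: 0.226
gripper_force: 60.0
```

```bash
python3 -c "
from h import *
for i in range(6):
    bot.capture('top'); st=bot.read_state(); print(np.round(st['contact_force'],2),np.round(st['moment'],2))
ins(1)"
```

```text
[-1.53 -6.5  -2.33] [-1.22  0.28 -0.15]
[ 0.04 -7.   -2.84] [-1.27  0.29 -0.07]
[-0.46 -6.98 -1.88] [-1.24  0.21 -0.07]
[-0.77 -6.56 -2.73] [-1.22  0.28 -0.13]
[-1.46 -7.15 -1.85] [-1.16  0.25 -0.11]
[-0.97 -6.41 -2.87] [-1.25  0.23 -0.06]
centre now [ 0.4803 -0.0219] bar err [-0.0002 -0.0009]
t 21.1 pos [ 0.5061 -0.0653  0.1107] yaw -60.04 shift [ 0.0015 -0.0007 -0.0006] turn -0.1 F [-0.97 -6.41 -2.87] j6 0.85
F tool [-4.04  5.07  2.88] M [-1.25  0.23 -0.06]
```

Call:
apply_moves(
  steps=[
    [0.01, 0, 0, 0, 0],
    [0.01, 0, 0, 0, 0],
    [0.01, 0, 0, 0, 0],
    [0.01, 0, 0, 0, 0],
    [0.01, 0, 0, 0, 0],
  ],
)

```text
time: 21.72
ee_pos: [0.5061, -0.0653, 0.1107]
eef_rot: [[0.866, 0.499, -0.0], [0.499, -0.866, -0.002], [-0.001, 0.001, -1.0]]
contact_force: [-1.6, -6.0, -2.5]
opening: 0.225
gripper_force: 60.0
```

Call:
apply_moves(
  steps=[
    [0.01, -0.0003, 0, 0, 0.03],
    [0.01, -0.0003, 0.0001, 0, 0.03],
    [0.01, -0.0002, 0, 0.0004, 0.02],
    [0.01, 0, 0, 0.0002, 0],
    [0.01, 0, 0, 0, 0],
  ],
)

```text
time: 22.35
ee_pos: [0.5056, -0.0653, 0.1104]
eef_rot: [[0.873, 0.488, 0.001], [0.488, -0.873, -0.001], [0.0, 0.001, -1.0]]
contact_force: [-0.9, -5.0, -0.6]
opening: 0.23
gripper_force: 60.3
```

```bash
python3 -c "
from h import *
for i in range(3):
    bot.capture('top'); st=bot.read_state(); print(np.round(st['contact_force'],2),np.round(st['moment'],2))
ins(0)"
```

```text
[-1.46 -5.14 -0.82] [-0.84  0.19 -0.06]
[-0.17 -4.41 -0.12] [-0.85  0.16 -0.07]
[-1.12 -4.87 -1.02] [-0.87  0.23 -0.05]
centre now [ 0.4805 -0.0215] bar err [ 0.     -0.0005]
t 22.5 pos [ 0.5057 -0.0653  0.1105] yaw -60.82 shift [ 0.0002 -0.0005 -0.0008] turn 0.0 F [-1.12 -4.87 -1.02] j6 0.87
F tool [-3.35  3.7   1.03] M [-0.87  0.23 -0.05]
```

Call:
apply_moves(
  steps=[
    [0.01, -0.0003, 0.0001, 0.0002, 0.03],
    [0.01, -0.0003, 0.0001, 0.0002, 0.02],
    [0.01, 0, 0, 0, 0],
    [0.01, 0, 0, 0, 0],
  ],
)

```text
time: 23.0
ee_pos: [0.5054, -0.0654, 0.1099]
eef_rot: [[0.877, 0.48, 0.001], [0.48, -0.877, -0.0], [0.001, 0.001, -1.0]]
contact_force: [0.7, -2.9, 0.4]
opening: 0.223
gripper_force: 60.4
```

```bash
python3 -c "
from h import *
for i in range(3):
    bot.capture('top'); st=bot.read_state(); print(np.round(st['contact_force'],2),np.round(st['moment'],2))
ins(0)"
```

```text
[ 0.32 -3.63  0.71] [-0.6  -0.17 -0.07]
[ 0.26 -3.8   0.7 ] [-0.62 -0.16 -0.07]
[ 1.28 -4.21  1.27] [-0.59 -0.25 -0.06]
centre now [ 0.4807 -0.0214] bar err [ 0.0002 -0.0004]
t 23.15 pos [ 0.5054 -0.0654  0.1099] yaw -61.31 shift [ 0.0001 -0.0004 -0.0014] turn 0.0 F [ 1.28 -4.21  1.27] j6 0.87
F tool [-0.89  4.31 -1.27] M [-0.59 -0.25 -0.06]
```

Call:
apply_moves(
  steps=[
    [0.01, 0, 0, 0, 0],
    [0.022, 0, 0, 0, 0],
    [0.026, 0, 0, 0, 0],
    [0.03, 0, 0, 0, 0],
    [0.045, 0, 0, 0, 0],
  ],
  newtons=20,
)

```text
time: 23.78
ee_pos: [0.5049, -0.0652, 0.1094]
eef_rot: [[0.877, 0.48, -0.001], [0.48, -0.877, 0.0], [-0.0, -0.001, -1.0]]
contact_force: [0.1, -0.4, 0.8]
opening: 0.522
gripper_force: 0.0
```

Call:
apply_moves(
  steps=[
    [0.05, 0, 0, 0, 0],
    [0.05, 0, 0, 0, 0],
  ],
)

```text
time: 24.02
ee_pos: [0.505, -0.0654, 0.1095]
eef_rot: [[0.877, 0.48, -0.0], [0.48, -0.877, 0.0], [-0.0, -0.0, -1.0]]
contact_force: [0.7, 0.9, 0.6]
opening: 0.583
gripper_force: 0.0
```

```bash
python3 -c "
from h import *
ins(0)"
```

```text
centre now [ 0.4803 -0.0214] bar err [-0.0002 -0.0004]
t 24.02 pos [ 0.505  -0.0654  0.1095] yaw -61.32 shift [ 0.0004 -0.0002 -0.0018] turn 0.0 F [0.66 0.85 0.59] j6 0.87
F tool [ 0.99 -0.43 -0.59] M [-0.02  0.01  0.03]
```

Released; lift straight up and look.

Call:
apply_moves(
  steps=[
    [0.05, 0, 0, -0.01, 0],
    [0.05, 0, 0, -0.02, 0],
    [0.05, 0, 0, -0.04, 0],
    [0.05, 0, 0, -0.04, 0],
    [0.05, 0, 0, 0, 0],
  ],
)

```text
time: 24.65
ee_pos: [0.5067, -0.0658, 0.2259]
eef_rot: [[0.877, 0.48, 0.009], [0.48, -0.877, -0.002], [0.007, 0.006, -1.0]]
contact_force: [0.4, 0.1, 0.8]
opening: 0.587
gripper_force: 0.0
```

```bash
python3 - <<'E'
from h import *
im,d,C=shot("wrist"); s,ds,Cs=shot("side")
K=np.array([.532,-.022,0]); c,s_=np.cos(-.0213),np.sin(-.0213)
case=lambda x,y,z:K+np.array([[c,-s_,0],[s_,c,0],[0,0,1]])@np.array([x,y,z])
u,v=map(int,proj(C,case(-.015,-.02,.093))[0]); print(u,v)
m=np.zeros((480,800,3),np.uint8)
u=min(max(u,80),560); v=min(max(v,96),384); a=im[v-96:v+96,u-80:u+80]
m[:,:400]=cv2.resize(a,(400,480),interpolation=3)
u,v=map(int,proj(Cs,case(-.01,-.02,.093))[0]); m[:,400:]=cv2.resize(s[v-48:v+48,u-40:u+40],(400,480),interpolation=3)
cv2.imwrite("pics/w6.png",m[:,:,::-1])
P=cloud(C,d); b=(P[...,2]>.125)&(P[...,2]<.14)&(np.hypot(P[...,0]-.505,P[...,1]+.065)<.03)
print(cv2.minAreaRect((P[b][:,:2]*1000).astype(np.float32)),np.median(P[b][:,2]),P[b][:,2].std())
goto(0,0,0,0)
E
```

```text
290 215
((505.58514404296875, -65.65065002441406), (28.4918270111084, 19.704355239868164), 28.4337100982666) 0.13178751002948155 0.0011720478995084329
t 24.75 pos [ 0.5054 -0.0655  0.2211] yaw -61.32 shift [-0.4123 -0.3004  0.2199] turn -6.132 F [ 0.53 -0.35 -0.19] j6 0.87
```

View pics/w6.png

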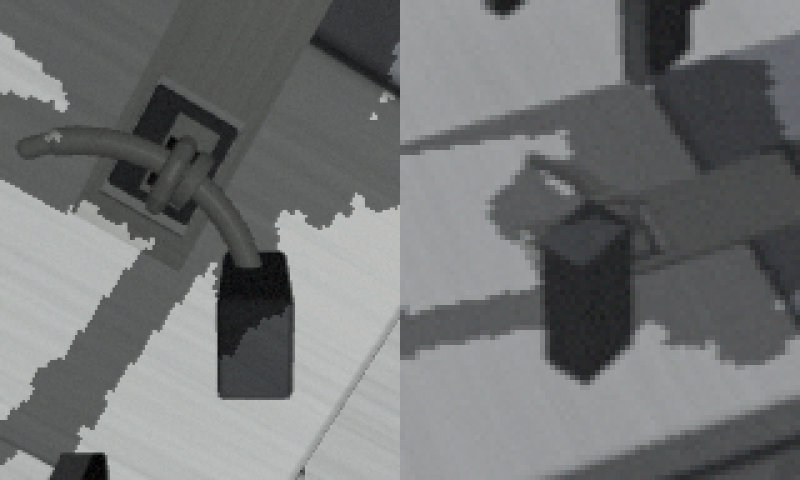

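The picture shows the bar through the eye with its collar (about 200,175) against the ring (about 175,172). The block stands upright with its top at z = 0.132 m, as it should be, and the leaf is flat.

```bash
python3 -c "
from rig import bot
print(bot.finish_job())"
```

```text
the job is handed in; nothing more can be done
None
```

The job is handed in: the hasp leaf is flat over the eye, the pin went in from the -y side until its collar met the eye, was held there at about 7 N (highest reading 7.2 N), then released and left standing upright, with the arm clear at about 25 s; the rack, dishes and canister were never approached.

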